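Index the weld coupons round the tray

ROBOT

A 7-joint arm with a two-finger parallel gripper is mounted at the origin on the work surface. World frame = base frame: x ahead of the robot, y to its left, z up, the work surface at z = 0. Lengths are in m, angles in rad, forces in N, time in s.
With the tool pointing down it reaches from about 0.4 to 0.875 m from the base axis. Payload 6.5 kg.
Tool frame: the origin (TCP) lies at the very end of the fingers, on their centre line; the grasp point (between the pads) lies 19 mm behind it; z points along the fingers, x is the direction in which the jaws open and shut, and the axes are right-handed (so a half turn about z gives the same grasp; the last joint's range is limited). The gripper opens to 85 mm and grips with 20 to 120 N. Pads are 22 mm wide; open, the fingers measure 114 mm over their backs; the gripper's body (76 mm by 85 mm) begins 54 mm behind the grasp point. The pads swing forward as they close: fully open they stand 13 mm farther back than shut.
Start: joints at [1.156, 0.536, -0.004, 1.538, 0.003, 1.067, -0.071], TCP at [0.222, -0.611, 0.231] pointing down, gripper open.
Joint ranges: [-2.7, 2.7], [-0.37, 2.16], [-1.27, 1.26], [0.24, 2.4], [-1.31, 4.45], [0.19, 1.91], [-2.76, 2.76]. Speed limits (rad/s): [2.39, 2.39, 3.14, 3.14, 3.14, 3.14, 3.14].

INTERFACE

Orientations are given as a unit quaternion [w, x, y, z].
In Python, from rig import manip gives the robot as it stands.
- The arm moves only by the tool carry_out, never from a script. Its argument "plan" is one flat list of numbers, 6 for each row, row after row: the shift along the world's x, y, z in mm, then the turn, a rotation vector about the world's x, y, z in degrees. A call has 1 to 12 rows; each row shifts and turns the commanded pose from where the row before left it; what a row does not reach is not made up. A row lasts 1/12 s, in which the tool goes at most 41.7 mm and 7.16 degrees, less where a joint would pass 70% of its speed; a pose out of reach is approached as far as the arm can. A call is refused whole if a number of a shift passes 41.7 or a number of a turn 7.16, either way. A call with a gripper value outside its range is refused whole. "fingers" is the closure, from 0 (fully open) to 1 (shut), set as the call begins (left out, the last holds). The fingers move at their own pace and stop on an object; "newtons" is the grip in N (left out, the last holds). Time passes only in rows, so rows that do not move let the fingers close. It gives the time, the measured TCP pose, the force and the opening at its end, in the units of the state.
- manip.observe(): the state, without advancing time (a new reading comes with each control period).
- manip.camera(name): name is "side" or "top"; returns a dict with "img" (400x640x3 uint8, blue, green, red), "z_map" (400x640 float32, m along the optical axis (not along the pixel's ray), 0 where there is no reading), "vertical_fov" (degrees; the focal length in pixels is half the picture's height over the tangent of half this angle, whatever the lens; pixels are square), "cx", "cy" (the principal point, pixels), "cam_to_world" (4x4, takes a point from camera to world coordinates). Camera axes: x right, y up, looking along -z (the intrinsics and any distortion apply to the point x, -y, -z); pixel columns grow to the right and rows downward; lengths in m; the calibration is good to about 2 mm. A picture is of the moment at which its call begins.
- manip.finish_job(): hands the job in, once; it reports no verdict.
Trained networks look in the newest picture that a camera, given by its name, has taken for a name from the list of things; names that differ only in an ending like _2 or _b are one class to them, and where a whole thing is asked for, a point or a joint stands for the part that bears it (a point fixed in the world has none). Each returns a list of dicts, best first, with "conf" (0 to 1); they miss things now and then, are a little off and sometimes report something else, mostly with a low value. They report only what shows in the picture. A call takes as long as a camera call. They do not tell look-alikes from the thing itself.
- manip.boxes_of(target, camera): "uv" ([column, row] in pixels, amid what is visible of it).
The state is a dict: "time": time; "joint_positions": joint angles; "dq": joint speeds; "effort": joint torques, N m; "ee_pos": TCP position; "tool_rot": TCP orientation; "wrist_force": force on the tool from outside, world axes, zero at the start; "ft_torque": the same for the moment, N m; "finger_gap": finger opening in m.
Only numpy, scipy, OpenCV 4.12 (cv2) and the standard library are available. Lean on these libraries where they do the work, as an engineer would, in place of code of your own. Each camera call takes 0.05 s, during which the arm holds its last target. There are 200 camera calls.

TASK

Move the three weld coupons on by one pocket, sliding them along the table one at a time by their posts, never lifting them: first the red one into the empty pocket, then the green one into the pocket red has left, last the yellow one into the pocket green has left. Push each straight on until it meets the rubber-nosed stop at the end and press it home for about half a second with a force of about 10 N (at least 5 N, never more than 15 N) before going on to the next. Leave the magnet, tube and hammer alone.

Things in the scene. Friction and masses are not known exactly. Their poses are not given: they have to be found in the camera images.
- frame: Fixed tray: square blue frame of bars round four pockets (2 x 2, no walls between them, no floor: coupons slide on the steel table). Inside 220 x 220 mm, bars 12 mm thick, 18 mm high. Brass stop screws with black rubber noses stand inwards from the bars (see pockets). Origin: frame's centre on the table; x, y parallel to its sides, z up.
- red: Welding test coupon: square aluminium block 80 x 80 x 20 mm with an upright square red post on its centre (30 x 30 mm, sides parallel to the block's, from 20 to 65 mm above the table) and two red stripes. About 0.6 kg, nylon-faced underneath: slides with 1 to 3 N. Origin: centre of its underside, under the post; z up. Starts in pocket1 or pocket3, next to the empty pocket; the yellow one is in the other of the two.
- green: Welding test coupon: square aluminium block 80 x 80 x 20 mm with an upright square green post on its centre (30 x 30 mm, sides parallel to the block's, from 20 to 65 mm above the table) and two green stripes. About 0.6 kg, nylon-faced underneath: slides with 1 to 3 N. Origin: centre of its underside, under the post; z up. Starts in pocket2, diagonally opposite the empty pocket.
- yellow: Welding test coupon: square aluminium block 80 x 80 x 20 mm with an upright square yellow post on its centre (30 x 30 mm, sides parallel to the block's, from 20 to 65 mm above the table) and two yellow stripes. About 0.6 kg, nylon-faced underneath: slides with 1 to 3 N. Origin: centre of its underside, under the post; z up. Starts in pocket3 or pocket1, whichever red is not in.
- pocket0 (a point): Middle of the empty pocket, on the table, at x +52, y +52 mm in the frame's axes. Stops at its +x and +y sides. Every stop's nose (14 mm ball, centre 12 mm high) is on the line 45 mm from the frame's centre line; its tip stands 5 to 23 mm in from the bar, set anew each time and not measured: a coupon's end, 47 to 65 mm from the frame's centre line, must be felt.
- pocket1 (a point): Middle of the pocket at x +52, y -52 mm in the frame's axes. Stop at its +x side. A nose yields like a spring, about 4 N per mm up to 6 mm, and pushes the coupon back a few mm when let go, which is fine.
- pocket2 (a point): Middle of the pocket at x -52, y -52 mm in the frame's axes. Stops at its -x and -y sides. Coupons start about 43 mm from both of the frame's centre lines: about 6 mm between neighbours, 2 mm or more to the noses at their sides, so slide parallel to the frame's sides without drifting outwards.
- pocket3 (a point): Middle of the pocket at x -52, y +52 mm in the frame's axes. Stop at its +y side.
- magnet: Bystander: welding magnet, 70 x 70 x 20 mm, steel and red, lying beside the tray. Origin: centre of its underside.
- tube: Bystander: offcut of dark square tube, 120 x 40 x 40 mm, long side along its x. Origin: centre of its underside.
- hammer: Bystander: hammer 220 mm long lying along its x beside the tray.
There are look-alikes about, which are no part of the job. What is shaped like the yellow but purple is not meant.

How it is judged:
By the outcome, as a careful person would: the job done as asked, in the order asked, and still so for the second after the job is handed in, with the robot touching nothing.
It also fails if it takes over 72 s, if anything falls off the work surface, if the arm or the gripper's body presses on something with over 40 N, if the wrist force passes 120 N, or if a joint passes its speed limit or range.

## Working session

There is one attempt and no reset: what is moved stays moved. The work goes in short steps, Python scripts to look and compute and a tool call to move; the robot and the scene stay as the last step left them, time stands still between calls to the robot, and variables do not carry over. Pictures are saved under pics/ and viewed, about 8 in all and at most 12, crops included, and the job is handed in when it is done.

Besides the shell and the picture viewer there is one more tool, called after "Emit:" as name(argument=value, ...) on one line, values as JSON. carry_out: Moves the arm, as the interface text tells. Its arguments: {"type":"object","properties":{"plan":{"type":"array"},"fingers":{"type":"number"},"newtons":{"type":"number"}},"required":["plan"]}

```bash
mkdir -p pics; cat > h.py <<'E'
import numpy as np, cv2
from rig import manip
def grab(n):
    c=manip.camera(n); return c
def world(c,u,v,z=None):
    img=c["img"];H=img.shape[0];f=H/2/np.tan(np.radians(c["vertical_fov"])/2)
    d=np.array([(u-c["cx"])/f,-(v-c["cy"])/f,-1.0]); T=np.array(c["cam_to_world"])
    if z is None: p=d*c["z_map"][int(round(v)),int(round(u))]; return T[:3,:3]@p+T[:3,3]
    r=T[:3,:3]@d; return T[:3,3]+r*(z-T[2,3])/r[2]
E
python3 - <<'E'
from h import *
print(manip.observe())
for n in("top","side"):
    c=grab(n); cv2.imwrite(f"pics/{n}0.png",c["img"]); np.savez(f"{n}0.npz",**{k:v for k,v in c.items()})
    print(n,{k:(v if not hasattr(v,'shape') or v.size<20 else v.shape) for k,v in c.items()})
    for t in("red","green","yellow","frame","magnet","tube","hammer"):
        print(t,[(np.round(b["uv"]),round(b["conf"],2)) for b in manip.boxes_of(t,n)][:3])
E
```

```text
{'time': 0.0, 'joint_positions': array([ 1.15582663,  0.5371712 , -0.00444741,  1.53884957,  0.00257632,
        1.06729237, -0.071187  ]), 'dq': array([-0.00017175,  0.00065965,  0.00130394, -0.00114732, -0.00017863,
       -0.00030821, -0.00123978]), 'effort': array([ 9.22698782e-04, -5.83410466e+01,  1.04910560e+00, -2.59102070e+01,
        1.23351876e-02,  9.65649117e-03, -6.83353551e-05]), 'ee_pos': array([ 0.22191571, -0.61028579,  0.23041892]), 'tool_rot': array([-4.49778411e-04,  8.19090035e-01, -5.73664344e-01, -7.29976720e-04]), 'wrist_force': array([ 0.15725315,  0.21073313, -0.41080979]), 'ft_torque': array([-0.03834337, -0.02748128,  0.0319302 ]), 'finger_gap': 0.08537463749698583}
top {'img': (400, 640, 3), 'z_map': (400, 640), 'vertical_fov': 57.884368835789004, 'cx': 323.6910682445419, 'cy': 199.4952168062708, 'cam_to_world': array([[-0.00341239,  0.98331953, -0.18185451,  0.42523489],
       [-0.99998705, -0.0040419 , -0.00309115,  0.02488099],
       [-0.00377462,  0.18184161,  0.98332059,  0.94555407],
       [ 0.        ,  0.        ,  0.        ,  1.        ]])}

[... 370 characters left out ...]
': (400, 640), 'vertical_fov': 49.11142114496651, 'cx': 322.8982251116724, 'cy': 201.73844712479828, 'cam_to_world': array([[ 0.78050647,  0.31531962, -0.53979921,  0.07487284],
       [-0.62509263,  0.38218521, -0.68058333, -0.60371626],
       [-0.00829801,  0.8686242 ,  0.495402  ,  0.51489238],
       [ 0.        ,  0.        ,  0.        ,  1.        ]])}
red [(array([287., 225.]), 0.87), (array([327., 259.]), 0.43)]
green [(array([310., 244.]), 0.63)]
yellow [(array([347., 230.]), 0.85), (array([462., 240.]), 0.72), (array([319., 325.]), 0.7)]
frame [(array([322., 258.]), 0.85)]
magnet [(array([403., 285.]), 0.79)]
tube [(array([402., 199.]), 0.86)]
hammer [(array([274., 180.]), 0.74)]
```

```bash
python3 - <<'E'
import cv2
a=cv2.imread("pics/top0.png");b=cv2.imread("pics/side0.png")
cv2.imwrite("pics/t.png",cv2.resize(a[100:310,220:500],None,fx=2.8,fy=2.8,interpolation=cv2.INTER_CUBIC))
E
```

```text
(no output)
```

View pics/t.png

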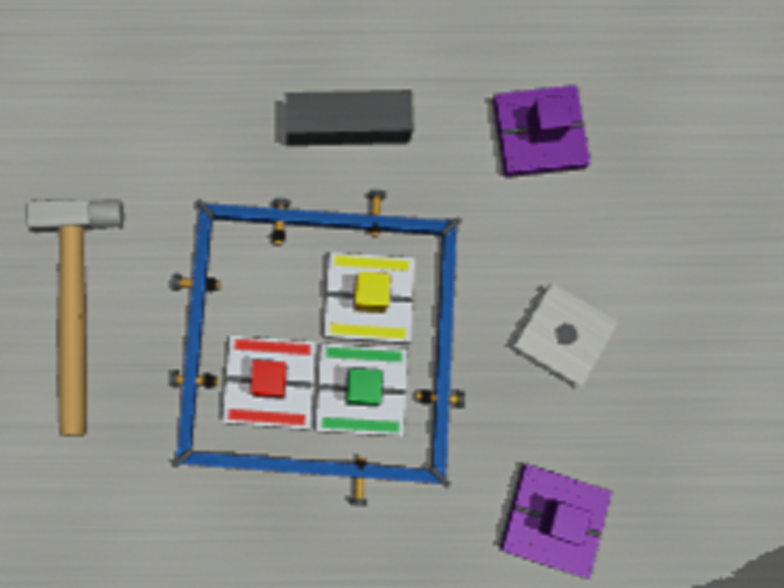

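View pics/side0.png

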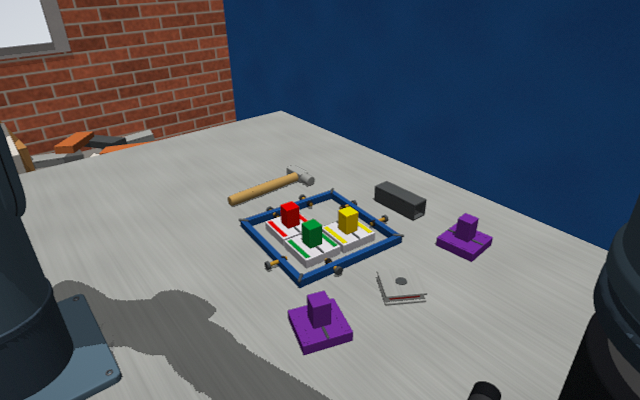

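```bash
cat > est.py <<'E'
from h import *
def cloud(c):
    H,W=c["z_map"].shape; f=H/2/np.tan(np.radians(c["vertical_fov"])/2)
    v,u=np.mgrid[:H,:W]; z=c["z_map"]; T=np.array(c["cam_to_world"])
    P=np.stack([(u-c["cx"])/f*z,-(v-c["cy"])/f*z,-z],-1)
    return P@T[:3,:3].T+T[:3,3]
def masks(c):
    h=cv2.cvtColor(c["img"],cv2.COLOR_BGR2HSV); s=(h[...,1]>130)&(h[...,2]>60); H=h[...,0]
    return dict(red=s&((H<8)|(H>172)),green=s&(H>45)&(H<85),yellow=s&(H>22)&(H<38),frame=s&(H>100)&(H<125))
def rect(p):
    r=cv2.minAreaRect((p[:,:2]*1000).astype(np.float32)); a=(r[2]+45)%90-45
    return np.round(r[0],1),np.round(r[1],1),round(a,2)
def report(c):
    P=cloud(c)
    box=(P[...,0]>.3)&(P[...,0]<.75)&(P[...,1]>-.25)&(P[...,1]<.2)
    for k,m in masks(c).items():
        m=m&box&(c["z_map"]>0)
        z=P[...,2]
        if k=="frame":
            q=P[m&(z>.008)&(z<.03)]; print(k,len(q),"z",np.median(q[:,2]).round(4),rect(q))
        else:
            q=P[m&(z>.055)&(z<.08)]; t=P[m&(z>.012)&(z<.03)]
            print(k,"post",len(q),np.median(q[:,2]).round(4),rect(q),"mean",(q[:,:2].mean(0)*1000).round(1),"stripes",len(t),rect(t))
E
python3 - <<'E'
from est import *
for n in("top","side"):
    print(n); report(dict(np.load(f"{n}0.npz")))
E
```

```text
top
red post 145 0.0652 (array([500.7,  49. ]), array([29.1, 28.8]), -0.96) mean [501.3  48.1] stripes 172 (array([502. ,  47.9]), array([67.3, 72.2]), -4.76)
green post 137 0.0651 (array([494. , -34.7]), array([26.9, 27.1]), -1.19) mean [493.8 -35.2] stripes 143 (array([494.8, -36.2]), array([64.3, 71.5]), -3.69)
yellow post 147 0.0648 (array([579.6, -43.5]), array([27.5, 29.9]), -1.91) mean [578.8 -43.6] stripes 172 (array([518.8, -64.5]), array([211.7,  99.6]), 9.33)
frame 1488 z 0.0182 (array([540.9,   2.2]), array([242.7, 242.5]), -4.38)
side
red post 171 0.0644 (array([501.6,  45.8]), array([32.2, 30.4]), -2.05) mean [499.9  43. ] stripes 164 (array([503.2,  47.3]), array([67.5, 73.9]), -3.66)
green post 187 0.0642 (array([494.6, -39.1]), array([29.5, 30.4]), -5.6) mean [492.7 -41.4] stripes 190 (array([495., -37.]), array([65.5, 72.3]), -3.73)
yellow post 186 0.0643 (array([579.8, -45.6]), array([30.7, 29.9]), -6.13) mean [577.8 -48.8] stripes 205 (array([596.8, -25.7]), array([110.3, 102.8]), -6.09)
frame 1904 z 0.0174 (array([541. ,   2.1]), array([247.2, 245.1]), -4.44)
```

Emit:
carry_out(plan=[16,27,0,0,0,5.4,16,27,0,0,0,5.4,16,27,0,0,0,5.4,16,27,0,0,0,5.4,16,27,0,0,0,5.4,16,27,0,0,0,5.4,16,27,0,0,0,5.4,16,27,0,0,0,5.4,16,27,0,0,0,5.4,16,27,0,0,0,5.4,16,27,0,0,0,5.4,16,27,0,0,0,5.4], fingers=0)

```text
time: 1.8
ee_pos: [0.4148, -0.2856, 0.2316]
tool_rot: [0.0, 0.999, -0.043, 0.0]
wrist_force: [0.3, 0.1, -0.5]
finger_gap: 0.0857
```

Emit:
carry_out(plan=[7,28,0,0,0,0,7,28,0,0,0,0,7,28,0,0,0,0,7,28,0,0,0,0,7,28,0,0,0,0,7,28,0,0,0,0,7,28,0,0,0,0,7,28,0,0,0,0,7,28,0,0,0,0,7,28,0,0,0,0,7,28,0,0,0,0,7,28,0,0,0,0])

```text
time: 2.8
ee_pos: [0.4985, 0.0504, 0.2315]
tool_rot: [0.0, 0.999, -0.046, 0.0]
wrist_force: [0.8, -0.8, 0.3]
finger_gap: 0.0855
```

```bash
cat > st.py <<'E'
from h import *
def st():
    o=manip.observe(); q=o["tool_rot"]
    from scipy.spatial.transform import Rotation as R
    M=R.from_quat([q[1],q[2],q[3],q[0]]).as_matrix()
    print(round(o["time"],2),"pos",(o["ee_pos"]*1000).round(1),"yaw",np.degrees(np.arctan2(M[1,0],M[0,0])).round(2),"z",M[:,2].round(4),"F",o["wrist_force"].round(2),"gap",round(o["finger_gap"]*1000,1),"j7",o["joint_positions"][6].round(2))
    a=np.radians(-4.4); d=o["ee_pos"][:2]*1000-[541,2]
    print("frame xy",(d@[np.cos(a),np.sin(a)]).round(1),(d@[-np.sin(a),np.cos(a)]).round(1))
E
python3 -c "from st import *; st()"
```

```text
2.8 pos [498.5  50.4 231.5] yaw -5.23 z [ 6.e-04 -2.e-04 -1.e+00] F [ 0.77 -0.78  0.3 ] gap 85.5 j7 -0.47
frame xy -46.1 45.0
```

Emit:
carry_out(plan=[1,-1,-20,0,0,0.4,1,-1,-30,0,0,0.4,0,0,-30,0,0,0,0,0,-20,0,0,0,0,0,-10,0,0,0,0,0,0,0,0,0])

```text
time: 3.3
ee_pos: [0.4988, 0.0469, 0.1196]
tool_rot: [0.0, 0.999, -0.038, -0.002]
wrist_force: [0.4, 0.3, 0.0]
finger_gap: 0.0852
```

```bash
python3 -c "from st import *; st()"
```

```text
3.3 pos [498.8  46.9 119.6] yaw -4.41 z [-3.6e-03 -3.0e-04 -1.0e+00] F [0.44 0.25 0.  ] gap 85.2 j7 -0.56
frame xy -45.5 41.5
```

Emit:
carry_out(plan=[2.5,1,-20,0,0,0,0,0,-26,0,0,0,0,0,-22,0,0,0,0,0,-12,0,0,0,0,0,-6,0,0,0,0,0,0,0,0,0])

```text
time: 3.8
ee_pos: [0.5028, 0.0482, 0.0353]
tool_rot: [0.0, 0.999, -0.039, -0.0]
wrist_force: [-0.0, 0.5, -0.2]
finger_gap: 0.0854
```

```bash
python3 - <<'E'
from st import *; st()
c=grab("side"); cv2.imwrite("pics/s1.png",cv2.resize(c["img"][140:320,200:440],None,fx=3,fy=3,interpolation=cv2.INTER_CUBIC))
E
```

```text
3.8 pos [502.8  48.2  35.3] yaw -4.42 z [-2.e-04 -1.e-04 -1.e+00] F [-0.04  0.5  -0.16] gap 85.4 j7 -0.65
frame xy -41.6 43.1
```

View pics/s1.png

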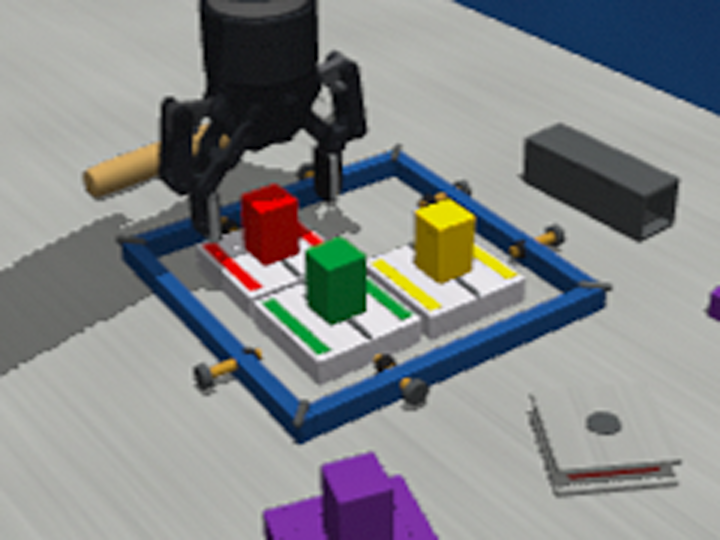

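The fingers straddle the red post (crop about 270,225) and clear the green and yellow posts; I close on it.

Emit:
carry_out(plan=[0,0,0,0,0,0,0,0,0,0,0,0,0,0,0,0,0,0,0,0,0,0,0,0,0,0,0,0,0,0,0,0,0,0,0,0,0,0,0,0,0,0,0,0,0,0,0,0], fingers=1, newtons=40)

```text
time: 4.52
ee_pos: [0.5031, 0.0481, 0.0359]
tool_rot: [0.0, 0.999, -0.039, 0.0]
wrist_force: [-0.3, 0.2, 6.3]
finger_gap: 0.0294
```

```bash
python3 -c "from st import *; st()"
```

```text
4.52 pos [503.1  48.1  35.9] yaw -4.41 z [ 1.e-03 -2.e-04 -1.e+00] F [-0.3   0.22  6.35] gap 29.4 j7 -0.65
frame xy -41.3 43.1
```

Emit:
carry_out(plan=[0,0,0.4,0,0,0,0,0,0,0,0,0,3.99,-0.31,0,0,0,0,7.98,-0.61,0,0,0,0,9.97,-0.77,0,0,0,0,9.97,-0.77,0,0,0,0,9.97,-0.77,0,0,0,0,9.97,-0.77,0,0,0,0,9.97,-0.77,0,0,0,0,7.98,-0.61,0,0,0,0,3.99,-0.31,0,0,0,0,0,0,0,0,0,0])

```text
time: 5.52
ee_pos: [0.5773, 0.0426, 0.0359]
tool_rot: [-0.0, 0.999, -0.039, 0.0]
wrist_force: [1.9, -0.7, 3.0]
finger_gap: 0.0291
```

```bash
python3 -c "
from st import *; st()
c=grab('top'); cv2.imwrite('pics/t1.png',cv2.resize(c['img'][160:280,270:400],None,fx=4.5,fy=4.5,interpolation=cv2.INTER_CUBIC))"
```

```text
5.52 pos [577.3  42.6  35.9] yaw -4.42 z [ 9.e-04  4.e-04 -1.e+00] F [ 1.86 -0.68  2.96] gap 29.1 j7 -0.58
frame xy 33.1 43.3
```

```bash
python3 - <<'E'
from h import *
c=dict(np.load("top0.npz")); a=np.radians(-4.4)
for n,(u,v) in dict(p0x=(279,244),p3y=(217,380),p2x=(361,456)).items():
    w=world(c,220+u/2.8,100+v/2.8,.012)[:2]*1000-[541,2]
    print(n,(w@[np.cos(a),np.sin(a)]).round(1),(w@[-np.sin(a),np.cos(a)]).round(1))
E
```

```text
p0x 87.1 43.2
p3y -44.9 90.5
p2x -104.0 -45.9
```

Emit:
carry_out(plan=[1.99,-0.15,0,0,0,0,1.99,-0.15,0,0,0,0,1.99,-0.15,0,0,0,0,1.99,-0.15,0,0,0,0,1.99,-0.15,0,0,0,0,0,0,0,0,0,0,0,0,0,0,0,0])

```text
time: 6.15
ee_pos: [0.5856, 0.0421, 0.0359]
tool_rot: [0.0, 0.999, -0.038, -0.0]
wrist_force: [-2.4, -0.0, 6.8]
finger_gap: 0.0292
```

Emit:
carry_out(plan=[1,-0.08,0,0,0,0,1,-0.08,0,0,0,0,0,0,0,0,0,0])

```text
time: 6.4
ee_pos: [0.5874, 0.0419, 0.036]
tool_rot: [0.0, 0.999, -0.038, -0.001]
wrist_force: [-4.0, 0.6, 6.7]
finger_gap: 0.0295
```

Emit:
carry_out(plan=[1,-0.08,0,0,0,0,0,0,0,0,0,0])

```text
time: 6.57
ee_pos: [0.5883, 0.0419, 0.036]
tool_rot: [0.0, 0.999, -0.038, -0.001]
wrist_force: [-3.8, -0.3, 8.2]
finger_gap: 0.0292
```

Emit:
carry_out(plan=[1,-0.08,0,0,0,0,0,0,0,0,0,0])

```text
time: 6.73
ee_pos: [0.5893, 0.0418, 0.0359]
tool_rot: [0.0, 0.999, -0.038, -0.001]
wrist_force: [-3.5, 0.9, 8.3]
finger_gap: 0.0292
```

Emit:
carry_out(plan=[0,0,0.4,0,0,0,1,-0.08,0,0,0,0,1,-0.08,0,0,0,0,0,0,0,0,0,0])

```text
time: 7.07
ee_pos: [0.5917, 0.0414, 0.036]
tool_rot: [0.0, 0.999, -0.038, -0.001]
wrist_force: [-3.2, 0.9, 5.2]
finger_gap: 0.0292
```

Emit:
carry_out(plan=[1,-0.08,0,0,0,0,0,0,0,0,0,0])

```text
time: 7.23
ee_pos: [0.5928, 0.0413, 0.0359]
tool_rot: [0.0, 0.999, -0.038, -0.001]
wrist_force: [-3.7, 1.9, 4.3]
finger_gap: 0.0295
```

Emit:
carry_out(plan=[1,-0.08,0,0,0,0,0,0,0,0,0,0])

```text
time: 7.4
ee_pos: [0.594, 0.0411, 0.036]
tool_rot: [0.0, 0.999, -0.038, -0.0]
wrist_force: [-3.5, 0.8, 4.3]
finger_gap: 0.0296
```

Emit:
carry_out(plan=[1,-0.08,0,0,0,0,0,0,0,0,0,0])

```text
time: 7.57
ee_pos: [0.5949, 0.041, 0.036]
tool_rot: [0.0, 0.999, -0.038, -0.001]
wrist_force: [-3.9, 0.8, 5.5]
finger_gap: 0.0295
```

Emit:
carry_out(plan=[1,-0.08,0,0,0,0,0,0,0,0,0,0])

```text
time: 7.73
ee_pos: [0.5954, 0.0409, 0.036]
tool_rot: [0.0, 0.999, -0.038, -0.001]
wrist_force: [-6.1, 0.5, 7.5]
finger_gap: 0.0295
```

```bash
python3 -c "
from st import *; st()
c=grab('side'); cv2.imwrite('pics/s2.png',cv2.resize(c['img'][180:290,220:420],None,fx=4,fy=4,interpolation=cv2.INTER_CUBIC))"
```

```text
7.73 pos [595.4  40.9  36. ] yaw -4.41 z [-2.e-03 -3.e-04 -1.e+00] F [-6.13  0.51  7.5 ] gap 29.5 j7 -0.56
frame xy 51.3 43.0
```

View pics/s2.png

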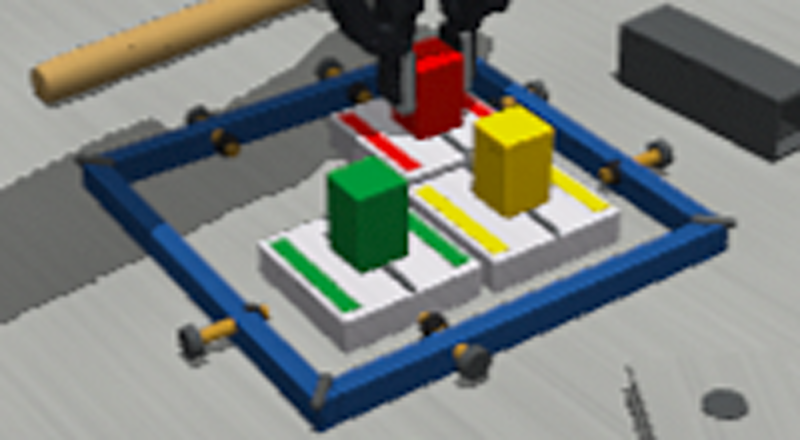

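Red sits at the top of the empty pocket with its nose just touched (crop about 500,100); force is rising, so I press on.

Emit:
carry_out(plan=[1,-0.08,0,0,0,0,0,0,0,0,0,0])

```text
time: 7.95
ee_pos: [0.5958, 0.041, 0.036]
tool_rot: [0.0, 0.999, -0.038, -0.002]
wrist_force: [-9.0, -0.1, 9.4]
finger_gap: 0.0295
```

Emit:
carry_out(plan=[1,-0.08,0,0,0,0,0,0,0,0,0,0])

```text
time: 8.12
ee_pos: [0.5962, 0.0409, 0.036]
tool_rot: [0.0, 0.999, -0.038, -0.002]
wrist_force: [-9.7, 0.5, 11.7]
finger_gap: 0.029
```

Emit:
carry_out(plan=[1,-0.08,0.5,0,0,0,0,0,0,0,0,0])

```text
time: 8.28
ee_pos: [0.5966, 0.0408, 0.0361]
tool_rot: [0.0, 0.999, -0.038, -0.003]
wrist_force: [-9.1, -0.0, 10.3]
finger_gap: 0.0292
```

Emit:
carry_out(plan=[0.5,-0.04,0.3,0,0,0,0,0,0,0,0,0])

```text
time: 8.45
ee_pos: [0.5966, 0.0409, 0.0361]
tool_rot: [0.0, 0.999, -0.038, -0.003]
wrist_force: [-11.1, 0.9, 7.5]
finger_gap: 0.0291
```

Emit:
carry_out(plan=[0.7,-0.05,0.2,0,0,0,0,0,0,0,0,0])

```text
time: 8.62
ee_pos: [0.5969, 0.0408, 0.0362]
tool_rot: [0.001, 0.999, -0.038, -0.004]
wrist_force: [-10.4, 1.5, 8.0]
finger_gap: 0.0294
```

Emit:
carry_out(plan=[0,0,0,0,0,0,0,0,0,0,0,0,0,0,0,0,0,0])

```text
time: 8.87
ee_pos: [0.5969, 0.0408, 0.0362]
tool_rot: [0.001, 0.999, -0.038, -0.004]
wrist_force: [-11.6, 1.8, 8.5]
finger_gap: 0.0293
```

Emit:
carry_out(plan=[0.7,-0.05,0.2,0,0,0,0,0,0,0,0,0,0,0,0,0,0,0,0,0,0,0,0,0])

```text
time: 9.2
ee_pos: [0.5971, 0.0408, 0.0362]
tool_rot: [0.001, 0.999, -0.038, -0.004]
wrist_force: [-11.4, 1.4, 8.2]
finger_gap: 0.0295
```

Emit:
carry_out(plan=[0,0,0,0,0,0,0,0,0,0,0,0,0,0,0,0,0,0])

```text
time: 9.45
ee_pos: [0.5972, 0.0408, 0.0362]
tool_rot: [0.001, 0.999, -0.038, -0.004]
wrist_force: [-11.7, 1.3, 8.4]
finger_gap: 0.0297
```

```bash
python3 -c "
from st import *; st()"
```

```text
9.45 pos [597.2  40.8  36.2] yaw -4.38 z [-0.0079 -0.001  -1.    ] F [-11.73   1.33   8.45] gap 29.7 j7 -0.56
frame xy 53.0 43.0
```

Emit:
carry_out(plan=[-1.5,0.11,0,0,0,0,-1.5,0.11,0,0,0,0,0,0,0,0,0,0])

```text
time: 9.7
ee_pos: [0.596, 0.0409, 0.0361]
tool_rot: [0.0, 0.999, -0.038, -0.002]
wrist_force: [-5.4, 1.8, -0.1]
finger_gap: 0.0295
```

Emit:
carry_out(plan=[0,0,0,0,0,0,0,0,0,0,0,0,0,0,0,0,0,0,0,0,0,0,0,0,0,0,0,0,0,0], fingers=0)

```text
time: 10.12
ee_pos: [0.5989, 0.0406, 0.0375]
tool_rot: [0.0, 0.999, -0.039, 0.001]
wrist_force: [-0.1, 0.3, -0.4]
finger_gap: 0.085
```

```bash
python3 -c "
from st import *; st()"
```

```text
10.12 pos [598.9  40.6  37.5] yaw -4.43 z [ 0.001 -0.    -1.   ] F [-0.15  0.32 -0.4 ] gap 85.0 j7 -0.56
frame xy 54.8 42.9
```

Emit:
carry_out(plan=[0,0,20,0,0,0,0,0,30,0,0,0,0,0,30,0,0,0,0,0,10,0,0,0,-8,-6,0,0,0,-6.9,-8,-6,0,0,0,-6.9,-8,-6,0,0,0,-6.9,-8,-6,0,0,0,-6.9,-8,-6,0,0,0,-6.9,-8,-6,0,0,0,-6.9,-8,-6,0,0,0,-6.9,-8,-6,0,0,0,-6.9])

```text
time: 11.12
ee_pos: [0.534, -0.0076, 0.1272]
tool_rot: [-0.0, 0.866, -0.5, 0.0]
wrist_force: [-0.2, -0.3, 0.2]
finger_gap: 0.0853
```

Emit:
carry_out(plan=[-8,-6,0,0,0,-6.9,-8,-6,0,0,0,-6.9,-8,-6,0,0,0,-6.9,-8,-6,0,0,0,-6.9,-8,-6,0,0,0,-6.9,0,0,0,0,0,0,0,0,0,0,0,0])

```text
time: 11.7
ee_pos: [0.4944, -0.0374, 0.1273]
tool_rot: [-0.0, -0.682, 0.731, -0.0]
wrist_force: [0.5, -0.1, 0.8]
finger_gap: 0.0855
```

```bash
python3 - <<'E'
from est import *
from st import st
st()
for n in("top","side"):
    print(n); c=grab(n); report(c)
    if n=="top": cv2.imwrite("pics/t2.png",cv2.resize(c["img"][160:280,270:400],None,fx=4.5,fy=4.5,interpolation=cv2.INTER_CUBIC))
E
```

```text
11.7 pos [494.4 -37.4 127.3] yaw -93.93 z [ 3.e-04 -4.e-04 -1.e+00] F [ 0.52 -0.1   0.76] gap 85.5 j7 -1.72
frame xy -43.4 -42.8
top
red post 137 0.065 (array([593. ,  41.9]), array([28.1, 29.6]), -5.99) mean [592.4  41.4] stripes 171 (array([593.7,  41.2]), array([65.9, 73.2]), -4.48)
green post 0 nan (array([0., 0.]), array([0., 0.]), 0.0) mean [nan nan] stripes 13 (array([463.5,  -8. ]), array([10.1,  5.1]), -1.44)
yellow post 0 nan (array([0., 0.]), array([0., 0.]), 0.0) mean [nan nan] stripes 0 (array([0., 0.]), array([0., 0.]), 0.0)
frame 987 z 0.0181 (array([541.1,   2.8]), array([241.2, 242.7]), -4.35)
side
red post 35 0.06 (array([582.9,   7.8]), array([73.1, 25.2]), -25.54) mean [597.2  25.9] stripes 142 (array([607.4,  47.3]), array([109.2,  65.9]), 5.94)
green post 191 0.0644 (array([494.1, -37.3]), array([29.6, 29.4]), -4.14) mean [491.7 -40.3] stripes 182 (array([495. , -37.6]), array([65.7, 73.1]), -4.73)
yellow post 180 0.0643 (array([579.6, -45.6]), array([29.2, 30.4]), -6.59) mean [577.7 -48.9] stripes 200 (array([597.8, -25.9]), array([109.8, 104.7]), -5.23)
frame 1899 z 0.0173 (array([541.3,   1.4]), array([245.5, 245.2]), -4.51)
  return _methods._mean(a, axis=axis, dtype=dtype,
  ret = ret.dtype.type(ret / rcount)
est.py:23: RuntimeWarning: Mean of empty slice.
  print(k,"post",len(q),np.median(q[:,2]).round(4),rect(q),"mean",(q[:,:2].mean(0)*1000).round(1),"stripes",len(t),rect(t))
  ret = um.true_divide(
```

Emit:
carry_out(plan=[0.2,0,-15,0,0,-0.4,0,0,-25,0,0,0,0,0,-25,0,0,0,0,0,-15,0,0,0,0,0,-8,0,0,0,0,0,-3,0,0,0,0,0,0,0,0,0])

```text
time: 12.38
ee_pos: [0.4947, -0.0369, 0.036]
tool_rot: [-0.0, -0.679, 0.734, 0.0]
wrist_force: [0.4, -0.4, -0.1]
finger_gap: 0.0852
```

Emit:
carry_out(plan=[0,0,0,0,0,0,0,0,0,0,0,0,0,0,0,0,0,0,0,0,0,0,0,0,0,0,0,0,0,0,0,0,0,0,0,0,0,0,0,0,0,0,0,0,0.8,0,0,0,0,0,0,0,0,0], fingers=1, newtons=40)

```text
time: 13.13
ee_pos: [0.494, -0.0373, 0.037]
tool_rot: [-0.0, -0.679, 0.734, 0.0]
wrist_force: [-1.3, 0.4, -0.5]
finger_gap: 0.0297
```

```bash
python3 -c "
from st import *; st()"
```

```text
13.13 pos [494.  -37.3  37. ] yaw -94.51 z [-7.e-04 -0.e+00 -1.e+00] F [-1.31  0.36 -0.54] gap 29.7 j7 -1.75
frame xy -43.8 -42.8
```

Emit:
carry_out(plan=[0.31,3.99,0,0,0,0,0.61,7.98,0,0,0,0,0.77,9.97,0,0,0,0,0.77,9.97,0,0,0,0,0.77,9.97,0,0,0,0,0.77,9.97,0,0,0,0,0.77,9.97,0,0,0,0,0.77,9.97,0,0,0,0,0.61,7.98,0,0,0,0,0.31,3.99,0,0,0,0,0,0,0,0,0,0])

```text
time: 14.05
ee_pos: [0.501, 0.0485, 0.0371]
tool_rot: [0.0, -0.679, 0.734, 0.0]
wrist_force: [0.5, 1.0, -2.0]
finger_gap: 0.0291
```

Emit:
carry_out(plan=[0.15,1.99,0,0,0,0,0.15,1.99,0,0,0,0,0,0,0,0,0,0])

```text
time: 14.3
ee_pos: [0.5012, 0.0502, 0.0371]
tool_rot: [-0.0, -0.678, 0.735, -0.0]
wrist_force: [0.1, 0.4, -2.2]
finger_gap: 0.0297
```

Emit:
carry_out(plan=[0.08,1,0,0,0,0,0,0,0,0,0,0])

```text
time: 14.47
ee_pos: [0.5013, 0.0511, 0.0371]
tool_rot: [-0.0, -0.678, 0.735, -0.0]
wrist_force: [-0.3, -0.9, -2.8]
finger_gap: 0.0293
```

Emit:
carry_out(plan=[0.08,1,0,0,0,0,0,0,0,0,0,0])

```text
time: 14.63
ee_pos: [0.5014, 0.0524, 0.0371]
tool_rot: [-0.0, -0.679, 0.734, 0.0]
wrist_force: [-0.3, -0.8, -2.7]
finger_gap: 0.0294
```

Emit:
carry_out(plan=[0.08,1,-0.3,0,0,0,0,0,0,0,0,0])

```text
time: 14.8
ee_pos: [0.5017, 0.0532, 0.037]
tool_rot: [-0.0, -0.679, 0.735, -0.0]
wrist_force: [-0.0, -3.1, 2.8]
finger_gap: 0.029
```

Emit:
carry_out(plan=[0.08,1,0,0,0,0,0,0,0,0,0,0])

```text
time: 14.97
ee_pos: [0.5019, 0.0545, 0.037]
tool_rot: [0.0, -0.679, 0.734, -0.0]
wrist_force: [-0.6, -2.2, 3.2]
finger_gap: 0.0294
```

Emit:
carry_out(plan=[0.08,1,0,0,0,0,0,0,0,0,0,0])

```text
time: 15.13
ee_pos: [0.502, 0.0555, 0.037]
tool_rot: [0.0, -0.679, 0.734, -0.0]
wrist_force: [-0.6, -2.3, 5.0]
finger_gap: 0.0291
```

Emit:
carry_out(plan=[0.08,1,0,0,0,0,0,0,0,0,0,0])

```text
time: 15.3
ee_pos: [0.5022, 0.0565, 0.037]
tool_rot: [0.0, -0.679, 0.734, -0.0]
wrist_force: [-0.6, -3.7, 4.6]
finger_gap: 0.0293
```

Emit:
carry_out(plan=[0.08,1,0.15,0,0,0,0,0,0,0,0,0])

```text
time: 15.47
ee_pos: [0.5021, 0.0575, 0.037]
tool_rot: [0.0, -0.679, 0.734, -0.0]
wrist_force: [-0.5, -3.2, 3.4]
finger_gap: 0.0295
```

Emit:
carry_out(plan=[0.08,1,0,0,0,0,0,0,0,0,0,0])

```text
time: 15.63
ee_pos: [0.5021, 0.0579, 0.0371]
tool_rot: [-0.0, -0.678, 0.735, -0.0]
wrist_force: [0.4, -5.4, 4.9]
finger_gap: 0.0298
```

Emit:
carry_out(plan=[0.08,1,0,0,0,0,0,0,0,0,0,0])

```text
time: 15.8
ee_pos: [0.5022, 0.0583, 0.0371]
tool_rot: [-0.0, -0.678, 0.735, -0.001]
wrist_force: [-1.1, -7.8, 6.4]
finger_gap: 0.0293
```

Emit:
carry_out(plan=[0.08,1,0.3,0,0,0,0,0,0,0,0,0])

```text
time: 15.97
ee_pos: [0.5021, 0.0589, 0.0371]
tool_rot: [-0.001, -0.678, 0.735, -0.001]
wrist_force: [-0.2, -7.7, 2.8]
finger_gap: 0.0294
```

Emit:
carry_out(plan=[0.08,1,0.3,0,0,0,0,0,0,0,0,0])

```text
time: 16.13
ee_pos: [0.5019, 0.0594, 0.0371]
tool_rot: [-0.001, -0.678, 0.735, -0.001]
wrist_force: [0.5, -8.4, 0.3]
finger_gap: 0.0295
```

Emit:
carry_out(plan=[0.06,0.8,0.2,0,0,0,0,0,0,0,0,0])

```text
time: 16.3
ee_pos: [0.5019, 0.0597, 0.0372]
tool_rot: [-0.001, -0.678, 0.735, -0.001]
wrist_force: [1.0, -9.4, -2.3]
finger_gap: 0.0298
```

Emit:
carry_out(plan=[0.05,0.6,-0.15,0,0,0,0,0,0,0,0,0])

```text
time: 16.47
ee_pos: [0.5019, 0.0598, 0.0372]
tool_rot: [-0.002, -0.678, 0.735, -0.001]
wrist_force: [1.0, -11.2, 0.9]
finger_gap: 0.0295
```

Emit:
carry_out(plan=[0.02,0.3,0,0,0,0,0,0,0,0,0,0,0,0,0,0,0,0])

```text
time: 16.72
ee_pos: [0.5019, 0.0598, 0.0372]
tool_rot: [-0.002, -0.678, 0.735, -0.001]
wrist_force: [1.5, -11.5, 1.6]
finger_gap: 0.0294
```

Emit:
carry_out(plan=[0,0,0,0,0,0,0,0,0,0,0,0,0,0,0,0,0,0,0,0,0,0,0,0])

```text
time: 17.05
ee_pos: [0.5019, 0.0598, 0.0372]
tool_rot: [-0.002, -0.678, 0.735, -0.001]
wrist_force: [0.5, -10.9, 1.4]
finger_gap: 0.0295
```

```bash
python3 -c "
from st import *; st()"
```

```text
17.05 pos [501.9  59.8  37.2] yaw -94.67 z [-0.0013 -0.0035 -1.    ] F [  0.51 -10.85   1.43] gap 29.5 j7 -1.93
frame xy -43.4 54.6
```

Emit:
carry_out(plan=[-0.12,-1.5,0,0,0,0,-0.12,-1.5,0,0,0,0,0,0,0,0,0,0])

```text
time: 17.3
ee_pos: [0.5018, 0.0587, 0.0371]
tool_rot: [-0.001, -0.678, 0.735, -0.0]
wrist_force: [1.2, -7.0, -2.0]
finger_gap: 0.0294
```

Emit:
carry_out(plan=[0,0,0,0,0,0,0,0,0,0,0,0,0,0,0,0,0,0,0,0,0,0,0,0,0,0,0,0,0,0], fingers=0)

```text
time: 17.72
ee_pos: [0.502, 0.0608, 0.0376]
tool_rot: [0.0, -0.679, 0.734, 0.0]
wrist_force: [0.6, -0.4, -0.4]
finger_gap: 0.0849
```

```bash
python3 -c "
from st import *; st()"
```

```text
17.72 pos [502.   60.8  37.6] yaw -94.47 z [-0.e+00  5.e-04 -1.e+00] F [ 0.61 -0.43 -0.43] gap 84.9 j7 -1.93
frame xy -43.4 55.7
```

Emit:
carry_out(plan=[0,0,20,0,0,0,0,0,30,0,0,0,0,0,30,0,0,0,0,0,10,0,0,0,6,-8.1,0,0,0,6.93,6,-8.1,0,0,0,6.93,6,-8.1,0,0,0,6.93,6,-8.1,0,0,0,6.93,6,-8.1,0,0,0,6.93,6,-8.1,0,0,0,6.93,6,-8.1,0,0,0,6.93,6,-8.1,0,0,0,6.93])

```text
time: 18.72
ee_pos: [0.5501, -0.0048, 0.1273]
tool_rot: [-0.0, 0.943, -0.331, -0.0]
wrist_force: [-0.4, -0.6, -0.0]
finger_gap: 0.0853
```

Emit:
carry_out(plan=[6,-8.1,0,0,0,6.93,6,-8.1,0,0,0,6.93,6,-8.1,0,0,0,6.93,6,-8.1,0,0,0,6.93,6,-8.1,0,0,0,6.93,0,0,0,0,0,0,0,0,0,0,0,0])

```text
time: 19.3
ee_pos: [0.5797, -0.0452, 0.1271]
tool_rot: [-0.0, 0.999, -0.041, -0.0]
wrist_force: [0.6, -0.6, -0.5]
finger_gap: 0.0854
```

```bash
python3 - 2>/dev/null <<'E'
from est import *
from st import st
st()
for n in("top","side"):
    print(n); c=grab(n); report(c)
    if n=="top": cv2.imwrite("pics/t3.png",cv2.resize(c["img"][160:280,270:400],None,fx=4.5,fy=4.5,interpolation=cv2.INTER_CUBIC))
E
```

```text
19.3 pos [579.7 -45.2 127.1] yaw -4.69 z [-6.e-04  7.e-04 -1.e+00] F [ 0.58 -0.63 -0.53] gap 85.4 j7 -0.35
frame xy 42.2 -44.1
top
red post 142 0.0649 (array([593.2,  41.2]), array([29.5, 29.5]), -5.8) mean [592.3  40.8] stripes 171 (array([593.7,  41.5]), array([65.9, 73. ]), -4.9)
green post 127 0.0653 (array([500.3,  56.8]), array([28. , 27.3]), -7.12) mean [500.2  56.5] stripes 125 (array([501.2,  56.6]), array([64.7, 69.8]), -4.25)
yellow post 24 0.0647 (array([576., -36.]), array([12.5, 21.5]), -1.48) mean [576.7 -32.2] stripes 53 (array([537.9, -48.8]), array([169.6,  51.7]), 37.12)
frame 1098 z 0.0183 (array([541.1,   2.2]), array([242.7, 242.9]), -4.39)
side
red post 147 0.0639 (array([592.5,  38.3]), array([30. , 29.3]), -8.02) mean [590.5  35.8] stripes 146 (array([607.9,  46.5]), array([110.3,  67. ]), 6.74)
green post 111 0.0646 (array([501.1,  54.6]), array([27.1, 29.2]), -0.58) mean [499.9  52.9] stripes 120 (array([501.9,  55.9]), array([67. , 72.8]), -3.28)
yellow post 187 0.0641 (array([579.5, -45.3]), array([31.4, 30.1]), -4.62) mean [577.8 -48.7] stripes 209 (array([598.8, -20.6]), array([123.9, 104.5]), -5.31)
frame 1794 z 0.0174 (array([540.8,   1.8]), array([247.8, 244.8]), -4.05)
```

View pics/t3.png

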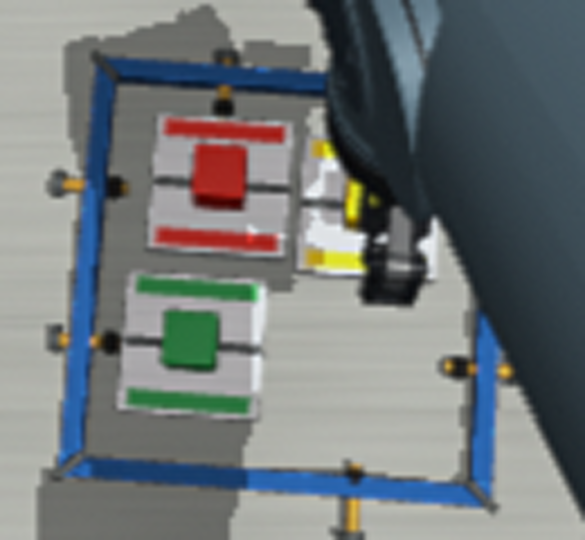

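Red rests near its nose (crop 223,107), green near its nose (112,342), and the path for yellow down to the nose at (353,472) is clear.

Emit:
carry_out(plan=[0,0.5,-15,0,0,0.3,0,0,-25,0,0,0,0,0,-25,0,0,0,0,0,-15,0,0,0,0,0,-7,0,0,0,0,0,-3,0,0,0,0,0,0,0,0,0])

```text
time: 19.98
ee_pos: [0.5799, -0.0439, 0.0376]
tool_rot: [-0.0, 0.999, -0.036, -0.0]
wrist_force: [0.4, -0.8, 0.8]
finger_gap: 0.0855
```

Emit:
carry_out(plan=[0,0,0,0,0,0,0,0,0,0,0,0,0,0,0,0,0,0,0,0,0,0,0,0,0,0,0,0,0,0,0,0,0,0,0,0,0,0,0,0,0,0,0,0,0.7,0,0,0,0,0,0,0,0,0], fingers=1, newtons=40)

```text
time: 20.73
ee_pos: [0.5801, -0.0447, 0.0384]
tool_rot: [0.0, 0.999, -0.036, 0.0]
wrist_force: [0.2, -0.4, 1.6]
finger_gap: 0.0292
```

```bash
python3 -c "
from st import *; st()"
```

```text
20.73 pos [580.1 -44.7  38.4] yaw -4.13 z [ 3.e-04 -0.e+00 -1.e+00] F [ 0.2  -0.42  1.56] gap 29.2 j7 -0.4
frame xy 42.6 -43.5
```

Emit:
carry_out(plan=[-3.99,0.31,0,0,0,0,-7.98,0.61,0,0,0,0,-9.97,0.77,0,0,0,0,-9.97,0.77,0,0,0,0,-9.97,0.77,0,0,0,0,-9.97,0.77,0,0,0,0,-9.97,0.77,0,0,0,0,-9.97,0.77,0,0,0,0,-9.97,0.77,0,0,0,0,-7.98,0.61,0,0,0,0,-3.99,0.31,0,0,0,0,0,0,0,0,0,0])

```text
time: 21.73
ee_pos: [0.4846, -0.0373, 0.0384]
tool_rot: [0.0, 0.999, -0.036, -0.001]
wrist_force: [-3.3, 0.6, 7.1]
finger_gap: 0.0292
```

Emit:
carry_out(plan=[-1.99,0.15,0,0,0,0,-0.99,0.08,0,0,0,0,0,0,0,0,0,0])

```text
time: 21.98
ee_pos: [0.4837, -0.0372, 0.0383]
tool_rot: [-0.0, 0.999, -0.036, 0.0]
wrist_force: [0.8, -0.4, 0.6]
finger_gap: 0.0294
```

```bash
python3 -c "
from st import *; st()"
```

```text
21.98 pos [483.7 -37.2  38.3] yaw -4.13 z [ 5.e-04  0.e+00 -1.e+00] F [ 0.83 -0.43  0.57] gap 29.4 j7 -0.46
frame xy -54.2 -43.4
```

Emit:
carry_out(plan=[-1,0.08,0,0,0,0,-1,0.08,0,0,0,0,0,0,0,0,0,0])

```text
time: 22.23
ee_pos: [0.4816, -0.037, 0.0383]
tool_rot: [-0.0, 0.999, -0.036, 0.0]
wrist_force: [1.8, -1.0, 0.7]
finger_gap: 0.0291
```

Emit:
carry_out(plan=[-1,0.08,0,0,0,0,-1,0.08,0,0,0,0,0,0,0,0,0,0])

```text
time: 22.48
ee_pos: [0.4793, -0.0368, 0.0383]
tool_rot: [-0.0, 0.999, -0.036, 0.0]
wrist_force: [1.1, -1.2, 0.3]
finger_gap: 0.0294
```

Emit:
carry_out(plan=[-1,0.08,0,0,0,0,0,0,0,0,0,0])

```text
time: 22.65
ee_pos: [0.4782, -0.0367, 0.0383]
tool_rot: [0.0, 0.999, -0.036, 0.0]
wrist_force: [1.0, 0.1, 0.7]
finger_gap: 0.029
```

Emit:
carry_out(plan=[-1,0.08,0,0,0,0,0,0,0,0,0,0])

```text
time: 22.82
ee_pos: [0.4772, -0.0367, 0.0383]
tool_rot: [0.0, 0.999, -0.036, 0.0]
wrist_force: [1.2, 0.5, 1.4]
finger_gap: 0.0294
```

Emit:
carry_out(plan=[-1,0.08,0,0,0,0,0,0,0,0,0,0])

```text
time: 22.98
ee_pos: [0.4762, -0.0366, 0.0383]
tool_rot: [0.0, 0.999, -0.036, -0.0]
wrist_force: [0.7, 0.0, 1.8]
finger_gap: 0.0295
```

Emit:
carry_out(plan=[-1,0.08,0,0,0,0,0,0,0,0,0,0])

```text
time: 23.15
ee_pos: [0.4752, -0.0365, 0.0383]
tool_rot: [0.0, 0.999, -0.036, 0.0]
wrist_force: [1.5, -0.3, 1.4]
finger_gap: 0.029
```

Emit:
carry_out(plan=[-1,0.08,0,0,0,0,0,0,0,0,0,0])

```text
time: 23.32
ee_pos: [0.4742, -0.0364, 0.0383]
tool_rot: [0.0, 0.999, -0.036, 0.0]
wrist_force: [1.9, 0.0, 1.6]
finger_gap: 0.0292
```

Emit:
carry_out(plan=[-1,0.08,0,0,0,0,0,0,0,0,0,0])

```text
time: 23.48
ee_pos: [0.4734, -0.0364, 0.0383]
tool_rot: [-0.0, 0.999, -0.036, 0.0]
wrist_force: [2.3, -0.7, 1.0]
finger_gap: 0.0295
```

Emit:
carry_out(plan=[-1,0.08,0,0,0,0,0,0,0,0,0,0])

```text
time: 23.65
ee_pos: [0.4727, -0.0363, 0.0383]
tool_rot: [-0.0, 0.999, -0.036, 0.0]
wrist_force: [3.0, -0.4, -1.0]
finger_gap: 0.0292
```

Emit:
carry_out(plan=[-1,0.08,0,0,0,0,0,0,0,0,0,0])

```text
time: 23.82
ee_pos: [0.4721, -0.0362, 0.0384]
tool_rot: [-0.0, 0.999, -0.036, 0.001]
wrist_force: [5.4, -0.1, -2.4]
finger_gap: 0.0292
```

Emit:
carry_out(plan=[-1,0.08,-0.3,0,0,0,0,0,0,0,0,0])

```text
time: 23.98
ee_pos: [0.472, -0.0362, 0.0384]
tool_rot: [-0.0, 0.999, -0.036, 0.002]
wrist_force: [6.2, -0.8, -1.8]
finger_gap: 0.0291
```

Emit:
carry_out(plan=[-1,0.08,-0.3,0,0,0,0,0,0,0,0,0])

```text
time: 24.15
ee_pos: [0.4719, -0.0362, 0.0385]
tool_rot: [-0.0, 0.999, -0.036, 0.002]
wrist_force: [7.2, -1.2, -0.2]
finger_gap: 0.0293
```

Emit:
carry_out(plan=[-0.7,0.05,-0.2,0,0,0,0,0,0,0,0,0])

```text
time: 24.32
ee_pos: [0.4718, -0.0362, 0.0385]
tool_rot: [-0.0, 0.999, -0.036, 0.003]
wrist_force: [7.8, -1.6, 1.2]
finger_gap: 0.0294
```

Emit:
carry_out(plan=[-1,0.08,-0.1,0,0,0,0,0,0,0,0,0])

```text
time: 24.48
ee_pos: [0.4714, -0.0361, 0.0385]
tool_rot: [-0.0, 0.999, -0.036, 0.004]
wrist_force: [9.5, -1.6, 1.2]
finger_gap: 0.0293
```

Emit:
carry_out(plan=[-1,0.08,-0.1,0,0,0,0,0,0,0,0,0])

```text
time: 24.65
ee_pos: [0.471, -0.0361, 0.0386]
tool_rot: [-0.0, 0.999, -0.036, 0.004]
wrist_force: [10.4, -1.7, 0.5]
finger_gap: 0.0294
```

Emit:
carry_out(plan=[-0.5,0.04,0,0,0,0,0,0,0,0,0,0])

```text
time: 24.82
ee_pos: [0.4708, -0.036, 0.0386]
tool_rot: [-0.0, 0.999, -0.036, 0.004]
wrist_force: [10.6, -2.7, -0.2]
finger_gap: 0.0292
```

Hold over half a second, then ease off, open and lift away.

Emit:
carry_out(plan=[-0.4,0.03,-0.1,0,0,0,0,0,0,0,0,0,0,0,0,0,0,0,0,0,0,0,0,0,0,0,0,0,0,0,0,0,0,0,0,0])

```text
time: 25.32
ee_pos: [0.4707, -0.036, 0.0386]
tool_rot: [-0.0, 0.999, -0.036, 0.005]
wrist_force: [11.5, -2.1, 0.5]
finger_gap: 0.029
```

Emit:
carry_out(plan=[1.5,-0.11,0,0,0,0,1.5,-0.11,0,0,0,0,0,0,0,0,0,0])

```text
time: 25.57
ee_pos: [0.4712, -0.0361, 0.0383]
tool_rot: [0.0, 0.999, -0.036, 0.002]
wrist_force: [6.4, -1.3, 8.8]
finger_gap: 0.0291
```

Emit:
carry_out(plan=[0,0,0,0,0,0,0,0,0,0,0,0,0,0,0,0,0,0,0,0,0,0,0,0,0,0,0,0,0,0], fingers=0)

```text
time: 25.98
ee_pos: [0.4677, -0.036, 0.0368]
tool_rot: [0.0, 0.999, -0.036, -0.001]
wrist_force: [0.5, -0.7, 0.3]
finger_gap: 0.0851
```

```bash
python3 -c "
from st import *; st()"
```

```text
25.98 pos [467.7 -36.   36.8] yaw -4.12 z [-1.9e-03 -1.0e-04 -1.0e+00] F [ 0.54 -0.65  0.32] gap 85.1 j7 -0.48
frame xy -70.2 -43.5
```

Emit:
carry_out(plan=[0,0,20,0,0,0,0,0,35,0,0,0,0,0,40,0,0,0,0,0,40,0,0,0,0,-10,30,0,0,0,0,-35,20,0,0,0,0,-40,0,0,0,0,0,-40,0,0,0,0,0,-40,0,0,0,0,0,-40,0,0,0,0,0,-20,0,0,0,0,0,0,0,0,0,0])

```text
time: 26.98
ee_pos: [0.4669, -0.267, 0.2215]
tool_rot: [0.001, 0.999, -0.04, -0.001]
wrist_force: [-0.5, -0.0, -0.3]
finger_gap: 0.0854
```

```bash
python3 - 2>/dev/null <<'E'
from est import *
from st import st
st()
for n in("top","side"):
    print(n); c=grab(n); report(c)
    if n=="top": cv2.imwrite("pics/t4.png",cv2.resize(c["img"][100:310,220:500],None,fx=2.8,fy=2.8,interpolation=cv2.INTER_CUBIC))
E
```

```text
26.98 pos [ 466.9 -267.   221.5] yaw -4.59 z [-0.0015 -0.0019 -1.    ] F [-0.47 -0.01 -0.34] gap 85.4 j7 0.19
frame xy -53.3 -273.8
top
red post 145 0.0652 (array([592.8,  41.5]), array([29.7, 29.4]), -3.17) mean [592.4  41. ] stripes 164 (array([593.6,  41.2]), array([65.8, 72.8]), -4.55)
green post 137 0.0656 (array([500.5,  57.6]), array([26.9, 29.4]), -0.39) mean [500.2  57.2] stripes 141 (array([501.3,  56.8]), array([64.6, 71. ]), -4.63)
yellow post 146 0.0651 (array([472.4, -35.6]), array([29.3, 26.7]), -0.62) mean [472.1 -35.9] stripes 194 (array([472.4, -36.3]), array([68.2, 73.3]), -3.82)
frame 1485 z 0.0184 (array([540.6,   2.4]), array([242.4, 242.8]), -4.26)
side
red post 151 0.0641 (array([594.1,  39. ]), array([31. , 32.5]), -5.84) mean [590.6  36.3] stripes 163 (array([607.6,  47.1]), array([88. , 96.9]), -4.59)
green post 160 0.0641 (array([501.3,  55.7]), array([29.9, 31. ]), -2.96) mean [499.   51.8] stripes 162 (array([502. ,  54.5]), array([66.1, 72.5]), -5.17)
yellow post 205 0.0641 (array([472.6, -38.3]), array([29.8, 30.5]), -6.05) mean [470.6 -41.2] stripes 248 (array([481.1, -22.2]), array([100.8,  87. ]), -5.63)
frame 1889 z 0.0174 (array([540.7,   1. ]), array([246.3, 244.8]), -4.4)
```

View pics/t4.png

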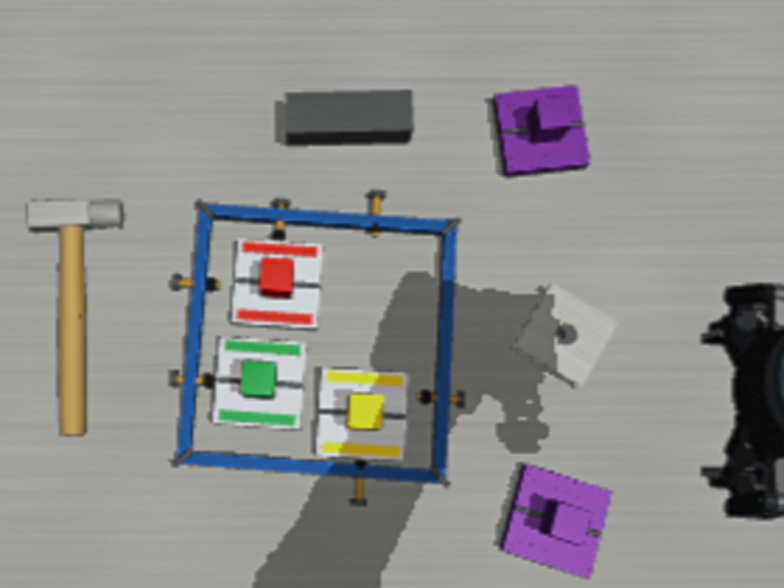

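All three coupons are at their noses: red top left (277,277), green bottom left (259,380), yellow bottom right (365,411). The bystanders are where they were. Handing in.

Emit:
carry_out(plan=[0,0,0,0,0,0,0,0,0,0,0,0,0,0,0,0,0,0])

```text
time: 27.33
ee_pos: [0.4689, -0.2595, 0.2222]
tool_rot: [-0.0, 0.999, -0.035, -0.0]
wrist_force: [0.4, -0.4, -0.6]
finger_gap: 0.0852
```

```bash
python3 -c "
from rig import manip
print(manip.finish_job())"
```

```text
the job is handed in; nothing more can be done
None
```

I moved all three coupons on by one pocket in the order asked, red, then green, then yellow, and handed the job in at about 27 s of the 72 s. Each was gripped by its post, slid along the table to its nose, pressed home, let go and left with the robot clear.

- **Pressing:** the wrist readings at the end of each move were about 10–12 N along the push, held for at least half a second, and none passed 12 N. They include sliding friction, and nothing was read within a move. From how far the noses gave way I put the force on them at about 9 N for red, 9 N for green and 11 N for yellow.
- **Red:** friction was higher, about 3.5–4 N, because the closing fingers pressed it down. Its nose force is therefore the least certain.
- **Final positions:** the last pictures show red, green and yellow in pockets 0, 3 and 2. Red and green sit back about 3 mm from where they were pressed, and yellow about 2 mm. They are within about 1° of the frame's direction, judged by their stripes in the top view.
- **Bystanders:** the magnet, tube, hammer and the purple look-alikes appear unmoved in the top picture, judged by eye.
- **Disagreements:** the top and side cameras differed by up to about 3 mm in the post positions. My picture estimates of the nose tips were off by 2 to 4 mm, so I found each contact by force instead.

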